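Plug in the relay and hold the sprung light shutter half open

ROBOT

A 6-joint arm with a two-finger parallel gripper is mounted at the origin on a cart in front of the work surface, level with it; the furniture and walls round the work are solid. World frame = base frame: x ahead of the robot, y to its left, z up, the work surface at z = 0. Lengths are in m, angles in rad, forces in N, time in s.
With the tool pointing down it reaches from about 0.35 to 0.875 m from the base axis. Payload 15.5 kg.
Tool frame: the origin (TCP) lies at the very end of the fingers, on their centre line; the grasp point (between the pads) lies 19 mm behind it; z points along the fingers, y is the line along which they close (so a half turn about z gives the same grasp; the last joint's range is limited). The gripper opens to 85 mm and grips with 20 to 120 N. Pads are 22 mm wide; open, the fingers measure 114 mm over their backs; the gripper's body (76 mm by 85 mm) begins 54 mm behind the grasp point. The pads swing forward as they close: fully open they stand 13 mm farther back than shut.
Start: joints at [-1.446, 0.494, 1.345, -0, 1.302, -0.096], TCP at [0.137, -0.61, 0.2] pointing down, gripper open.
Joint ranges: [-2.91, 2.91], [-0.82, 2.16], [0.22, 2.67], [-1.22, 4.37], [0.12, 2.79], [-3.08, 3.08]. Speed limits (rad/s): [1.89, 1.89, 2.57, 3.01, 3.01, 3.01].

INTERFACE

Orientations are given as a 3x3 rotation matrix whose columns are the frame's x, y, z axes.
In Python, from cell import bot gives the robot as it stands.
- The arm moves only by the tool move_arm, never from a script. Its argument "increments" is one flat list of numbers, 7 for each row, row after row: the turn, a rotation vector about the tool's x, y, z in rad, then the shift along the tool's x, y, z in m, then the finger opening in m, from 0 to 0.0854. In form: [rx, ry, rz, dx, dy, dz, fingers, rx, ry, rz, dx, dy, dz, fingers, ...]. A call has 1 to 5 rows; each row is the pose to reach, as a shift and turn from the pose commanded when the call began, along the tool's axes at that moment; what a row does not reach only later rows make up. A row lasts 1/10 s, in which the tool goes at most 50 mm and 8.59 degrees, less where a joint would pass 70% of its speed; a pose out of reach is approached as far as the arm can. A call with a gripper value outside its range is refused whole. The fingers move at their own pace and stop on an object; the grip force is fixed at half the most. Time passes only in rows, so rows that repeat a pose let the fingers close. It gives the time, the measured TCP pose, the force, the opening and the grip force at its end, in the units of the state.
- bot.state(): the state, without advancing time (a new reading comes with each control period).
- bot.capture(name): name is "scene" or "top"; returns a dict with "frame" (480x640x3 uint8, blue, green, red), "range_z" (480x640 float32, m along the optical axis (not along the pixel's ray), 0 where there is no reading), "camera_matrix" (3x3 intrinsics, pixels), "D" ([k1, k2, p1, p2, k3] as OpenCV has them; the pictures are not rectified), "R" (3x3) and "t" (3): a world point X has camera coordinates R X + t. Camera axes: x right, y down, z forward; pixel columns grow to the right and rows downward; lengths in m; the calibration is good to about 2 mm. A picture is of the moment at which its call begins.
- bot.hand_in(): hands the job in; it is judged then, once.
The state is a dict: "t": time; "q": joint angles; "joint_vel": joint speeds; "joint_efforts": joint torques, N m; "tool_pos": TCP position; "tool_rot": TCP orientation; "wrist_force": force on the tool from outside, world axes, zero at the start; "moment": the same for the moment, N m; "gripper_width": opening from 0.0 (shut) to 1.0 (fully open); "grip_force": force on a finger pad.
Only numpy, scipy, OpenCV 4.12 (cv2) and the standard library are available. Lean on these libraries where they do the work, as an engineer would, in place of code of your own. Each camera call takes 0.05 s, during which the arm holds its last target. There are 200 camera calls.

TASK

Plug the relay fully home, upright, into the square socket of the light-switch test set and let go of it. Then, so that it can be checked at half light, slide the set's sprung light shutter open to the half-way mark on its scale and hold it there steadily: it springs shut when let go, so finish while still holding it half open. Leave the capacitor and the screw jar standing where they are.

Things in the scene. Friction and masses are not known exactly. Their poses are not given: they have to be found in the camera images.
- test_set: Light-switch test set, fixed: low grey case 130 mm deep (its x) x 160 mm wide (its y), top 30 mm above the bench. Origin at the centre of its underside; x to its back (away from the operator), y to its left, z up. On top at its right the black relay socket, at its left the light shutter between dark guides (top 41.5 mm up), with scale and spring barrel (steel tube, top 48.5 mm up).
- socket_floor (a point): Centre of the floor of the relay socket, 33 mm above the bench, 48 mm to the right of the set's centre. The socket is a square well 38.5 x 38.5 mm, 16 mm deep, sides parallel to the set's x and y, in a black block 56 x 56 mm with terminal ledges 9 mm high at its front and back. Axes as the set's.
- socket_mouth (a point): Centre of the mouth of the same well, 49 mm above the bench; its rim has a 2.5 mm lead-in chamfer, 45 degrees.
- relay: Plug-in relay: cream square block 36 x 36 mm, 54 mm tall, black underside, about 0.1 kg, standing on the bench; origin at the centre of its underside, x and y along its sides, z up. It goes into the socket black side down, any of the four ways round, with 1.2 mm play on each side; fully home its underside rests on the socket floor.
- shutter (a joint): Opening of the light shutter in m: 0 = shut (where it rests), 0.040 = fully open against its stop; it slides straight along the set's -x, towards the operator. The half-way mark, the long tick in the middle of the scale beside it, is 0.020. A spring pulls it shut: 3 N when shut, 8 N half open, 13 N fully open.
- shutter_tab (a point): Centre of the top of the shutter's upright black finger tab, 76 mm above the bench: 10 mm thick along the set's x (the slide), 24 mm wide along y, free to grip for its upper 33 mm; the guides' tops are 34 mm below its top. Moves with the shutter; shut, it is 14 mm behind and 22 mm to the left of the set's centre. Axes as the set's.
- capacitor: Bystander: blue-grey can capacitor, 35 mm diameter, 86 mm tall, standing; origin under its centre.
- screw_jar: Bystander: small jar with a white lid, 55 mm diameter, 68 mm tall, standing; origin under its centre.
- tower_corner (a point): A point on the bench at the near corner of the tall computer tower (0.67 m high, fixed, nothing to do with the job) that stands to the left of and behind the work; the tower lies beyond it (greater x). From the start pose bring the hand in close to the robot before swinging to the right, or the arm strikes it.
There are look-alikes about, which are no part of the job. There is more than one size of the relay; the job needs the larger.

How it is judged:
By the outcome, as a careful person would: the job done as asked, in the order asked, and still so for the second after the job is handed in, while the arm keeps its last pose, push and grip.
It also fails if it takes over 54 s, if anything falls off the work surface, if the arm or the gripper's body presses on something with over 40 N, if the wrist force passes 120 N, or if a joint passes its speed limit or range.

## Working session

There is one attempt and no reset: what is moved stays moved. The work goes in short steps, Python scripts to look and compute and a tool call to move; the robot and the scene stay as the last step left them, time stands still between calls to the robot, and variables do not carry over. Pictures are saved under pics/ and viewed, at most 10 in all, crops included, and the job is handed in when it is done.

Besides the shell and the picture viewer there is one more tool, called after "Request:" as name(argument=value, ...), one argument or row to a line, values as JSON. move_arm: Moves the arm, as the interface text tells. Its arguments: {"type":"object","properties":{"increments":{"type":"array"}},"required":["increments"]}

```bash
mkdir -p pics; python3 - <<'E'
from cell import bot
import cv2,numpy as np
for n in("scene","top"):
    c=bot.capture(n); np.savez(n+".npz",**c); cv2.imwrite(f"pics/{n}0.png",c["frame"])
    print(n,c["camera_matrix"].round(1).tolist(),c["D"],(-c["R"].T@c["t"]).round(3),c["R"].round(3).tolist())
s=bot.state();print(s)
E
```

```text
scene [[522.0, 0.0, 317.5], [0.0, 522.0, 237.2], [0.0, 0.0, 1.0]] [-0.13841075  0.          0.          0.          0.        ] [0.174 0.516 0.669] [[-0.888, -0.459, -0.019], [-0.281, 0.576, -0.768], [0.364, -0.676, -0.641]]
top [[537.9, 0.0, 313.8], [0.0, 537.9, 251.6], [0.0, 0.0, 1.0]] [-0.02076144  0.          0.          0.          0.        ] [ 0.325 -0.103  1.057] [[0.005, -1.0, 0.0], [-0.985, -0.005, -0.173], [0.173, 0.001, -0.985]]
{'t': 0.1, 'q': array([-1.44549848e+00,  4.94120586e-01,  1.34603571e+00, -2.62441490e-05,
        1.30252251e+00, -9.54949971e-02]), 'joint_vel': array([-4.69193945e-04, -2.30614636e-03,  3.38780541e-05, -6.69386904e-04,
        1.37113906e-04, -5.48287772e-04]), 'joint_efforts': array([-4.04312532e-04, -8.83594680e+01, -3.84560645e+01, -3.36048561e-04,
        5.19822715e-03,  1.55803895e-05]), 'tool_pos': array([ 0.13683038, -0.60948092,  0.19917153]), 'tool_rot': array([[ 9.75722601e-01,  2.19009999e-01, -1.60843502e-04],
       [ 2.19010044e-01, -9.75722013e-01,  1.07447314e-03],
       [ 7.83818172e-05, -1.08361407e-03, -9.99999410e-01]]), 'wrist_force': array([-0.35932354,  0.73359719,  0.22332209]), 'moment': array([-0.03017555, -0.01154761, -0.01460375]), 'grip_force': 0.0, 'gripper_width': 0.9964454988324944}
```

View pics/scene0.png

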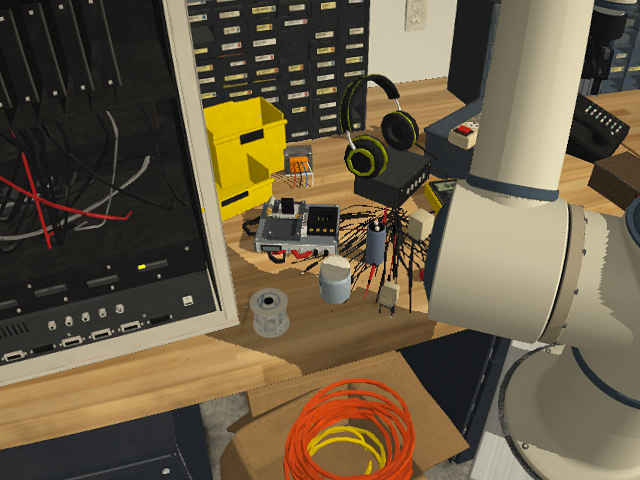

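View pics/top0.png

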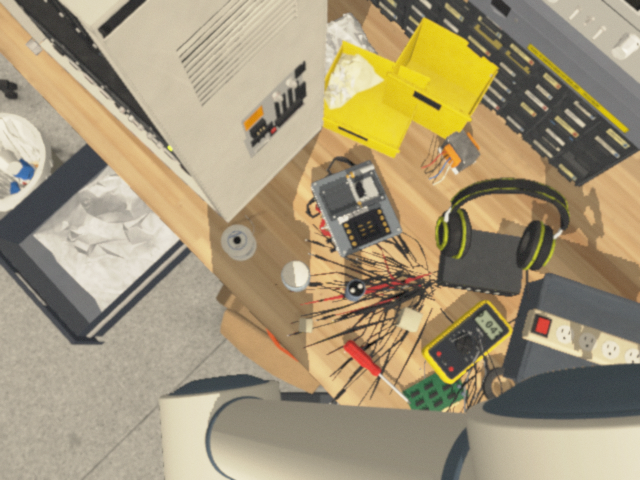

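Scene view: the test set is at (297,228), the capacitor at (375,243) and the jar at (335,278). Top view: the test set is at (357,208), the capacitor at (356,289), the jar at (295,275), and the tower's near corner at about (228,218).
There are two relay candidates: a big cream block at top (410,317) / scene (420,225), and a smaller one at top (305,325) / scene (390,293). The big one fits "larger", which I'll check by measured size and a crop.

```bash
cat > h.py <<'E'
import cv2,numpy as np
def load(n): return dict(np.load(n+".npz"))
def cloud(c):
    h,w=c["range_z"].shape; g=np.stack(np.meshgrid(np.arange(w),np.arange(h)),-1).reshape(-1,1,2).astype(np.float64)
    n=cv2.undistortPoints(g,c["camera_matrix"],c["D"]).reshape(h,w,2)
    z=c["range_z"][...,None]; P=np.concatenate([n*z,z],-1)
    return (P-c["t"])@c["R"]
def ray(c,px,zp):
    n=cv2.undistortPoints(np.array(px,float).reshape(-1,1,2),c["camera_matrix"],c["D"]).reshape(-1,2)
    d=np.c_[n,np.ones(len(n))]@c["R"]; o=-c["R"].T@c["t"]
    return o+d*((zp-o[2])/d[:,2])[:,None]
def proj(c,X):
    return cv2.projectPoints(np.array(X,float).reshape(-1,1,3),cv2.Rodrigues(c["R"])[0],c["t"],c["camera_matrix"],c["D"])[0].reshape(-1,2)
E
python3 - <<'E'
from h import *
t=load("top");s=load("scene")
W=cloud(t);WS=cloud(s)
print("bench z",np.median(W[295:305,450:460],axis=(0,1)) , W[250,400],WS[320,340])
def top(name,W,box,zlo,zhi):
    x0,x1,y0,y1=box; w=W[y0:y1,x0:x1].reshape(-1,3); m=(w[:,2]>zlo)&(w[:,2]<zhi); p=w[m]
    r=cv2.minAreaRect((p[:,:2]*1000).astype(np.float32)); print(name,m.sum(),p.mean(0).round(4),"zmax",p[:,2].max().round(4),[np.round(a,1) for a in r])
for nm,b,z0,z1 in[("bigrelay",(385,435,290,345),.045,.062),("small",(290,320,310,340),.02,.062),("cap",(338,376,270,305),.07,.1),("jar",(275,315,255,295),.06,.075),("set z30",(305,410,155,262),.02,.034),("socket",(325,395,200,255),.042,.055),("tab",(340,395,160,215),.06,.085)]:
    top(nm,W,b,z0,z1)
a=cv2.resize(t["frame"][150:350,270:450],None,fx=3,fy=3,interpolation=3)
b=cv2.resize(s["frame"][180:330,240:440],None,fx=1.25*1,fy=1.25,interpolation=3)
out=np.zeros((600,540+250,3),np.uint8);out[:,:540]=a;out[:b.shape[0],540:540+b.shape[1]]=b
cv2.imwrite("pics/crop1.png",out)
cv2.imwrite("pics/crop2.png",cv2.resize(s["frame"][180:320,240:440],None,fx=4,fy=4,interpolation=3))
E
```

```text
bench z [ 4.16341438e-01 -3.79401646e-01  4.51254605e-05] [ 0.51314305 -0.27288452  0.00860554] [ 0.41967224 -0.01264311  0.00141075]
bigrelay 391 [ 0.3755 -0.2813  0.0535] zmax 0.0592 [array([ 375.6, -282. ]), array([36.6, 36. ]), np.float64(68.2)]
small 189 [ 0.364  -0.0864  0.0376] zmax 0.0427 [array([364.2, -86.4]), array([25.3, 25.5]), np.float64(84.0)]
cap 298 [ 0.4289 -0.1782  0.0808] zmax 0.0887 [array([ 429.5, -178.5]), array([34.1, 34.4]), np.float64(63.6)]
jar 551 [ 0.4574 -0.067   0.0677] zmax 0.0729 [array([457.4, -67.4]), array([47.6, 48.3]), np.float64(3.4)]
set z30 2669 [ 0.589  -0.1753  0.03  ] zmax 0.034 [array([ 608.2, -170.9]), array([193.4, 146. ]), np.float64(22.6)]
socket 680 [ 0.5597 -0.1974  0.0468] zmax 0.0542 [array([ 568.6, -185.9]), array([101.4,  99.2]), np.float64(20.6)]
tab 90 [ 0.6202 -0.1882  0.0731] zmax 0.0806 [array([ 621.7, -188.3]), array([24.7, 11.2]), np.float64(23.3)]
```

View pics/crop1.png

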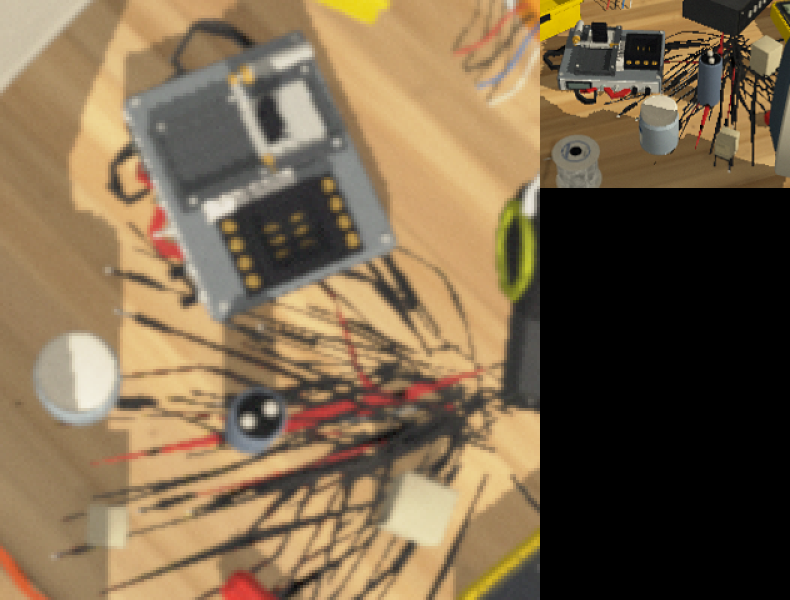

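View pics/crop2.png

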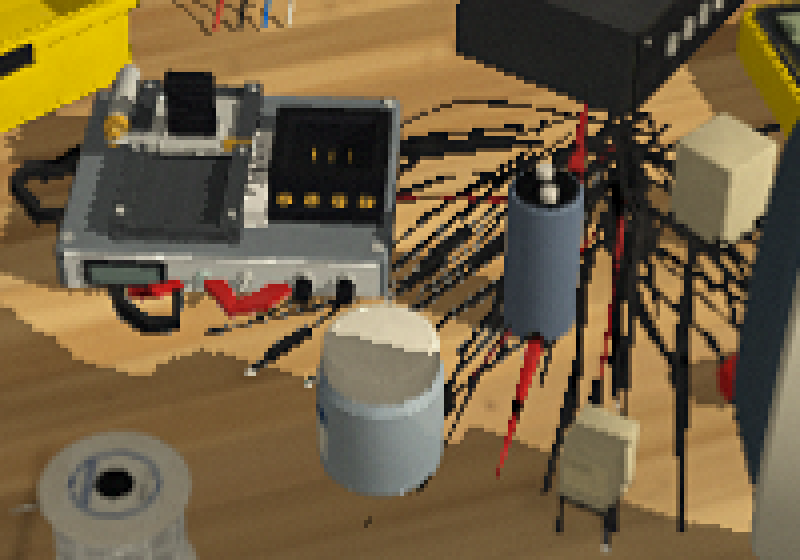

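The crops confirm the choice. The cream cube at top (410,317) measures 36.6 x 36 mm and is the relay. The block at (305,325) is only 25 mm, so it is the look-alike. The set's front (LCD, knobs) faces world +y, so its x axis points roughly to -y and its left (the shutter) towards +x. I'll refine the set's pose next.

```bash
python3 - <<'E'
from h import *
t=load("top");s=load("scene")
th=np.radians(-66.6);
def pts(W,xy,r,z0,z1):
    w=W.reshape(-1,3); m=(np.hypot(*(w[:,:2]-xy).T)<r)&(w[:,2]>z0)&(w[:,2]<z1); return w[m]
for n,c in(("top",t),("scene",s)):
    W=cloud(c)
    for nm,xy,r,z0,z1 in(("relay",(.3755,-.282),.04,.046,.062),("tab",(.621,-.188),.03,.068,.084),("block",(.551,-.203),.045,.0445,.0535)):
        p=pts(W,xy,r,z0,z1)
        R=cv2.minAreaRect((p[:,:2]*1000).astype(np.float32)); print(n,nm,len(p),(p.mean(0)*1000).round(1),[np.round(a,1) for a in R])
# case corners by top picture (crop px /3 + offset), z=.03
cor=np.array([(133,108),(303,35),(394,241),(222,319)])/3+[270,150]
C=ray(t,cor,.03)[:,:2]; print(C.round(4).tolist(),"ctr",C.mean(0).round(4))
d=C[1]-C[0]+C[2]-C[3]; e=C[0]-C[3]+C[1]-C[2]; print("yaw x",np.degrees(np.arctan2(d[1],d[0])),"yaw y-90",np.degrees(np.arctan2(e[1],e[0]))-90,np.linalg.norm(d)/2,np.linalg.norm(e)/2)
print("tower top corner",ray(t,[(228,218)],.67),"bottom",ray(s,[(236,322)],0), cloud(t)[222,228])
# block by dark mask in top view
g=cv2.cvtColor(t["frame"],cv2.COLOR_BGR2GRAY)
for zz in(.049,):
    p=proj(t,[(.551,-.203,zz)]);print(p)
E
```

```text
top relay 388 [ 375.6 -281.4   53.5] [array([ 375.6, -282. ]), array([36.6, 36. ]), np.float64(68.2)]
top tab 76 [ 621.1 -188.3   74.8] [array([ 622. , -188.4]), array([24.2, 10.5]), np.float64(24.3)]
top block 477 [ 553.  -202.8   48.3] [array([ 556.7, -200.3]), array([75.2, 65.1]), np.float64(32.9)]
scene relay 259 [ 372.6 -278.2   52.6] [array([ 373.6, -280.6]), array([37.2, 36.5]), np.float64(67.1)]
scene tab 69 [ 618.4 -186.7   73. ] [array([ 619.4, -187.3]), array([23.9, 12.1]), np.float64(20.1)]
scene block 324 [ 549.6 -202.2   47.6] [array([ 558. , -199.5]), array([73.6, 60. ]), np.float64(22.8)]
[[0.6373, -0.1026], [0.6883, -0.2156], [0.5483, -0.2729], [0.4963, -0.1607]] ctr [ 0.5926 -0.1879]
yaw x -65.39938394748829 yaw y-90 -67.66503326185557 0.12385512840651838 0.1518704242707845
tower top corner [[ 0.41798006 -0.03912421  0.67      ]] bottom [[0.57534798 0.06884045 0.        ]] [0.56997063 0.07083461 0.00125578]
[[366.4733877  226.69248228]]
```

Request:
move_arm(
  increments=[0,0,-0.97,0.305,-0.268,0,0.0854,0,0,-0.97,0.305,-0.268,0,0.0854,0,0,-0.97,0.305,-0.268,0,0.0854,0,0,-0.97,0.305,-0.268,0,0.0854,0,0,-0.97,0.305,-0.268,0,0.0854],
)

```text
t: 0.6
tool_pos: [0.2847, -0.4058, 0.1995]
tool_rot: [[0.56, 0.829, -0.0], [0.829, -0.56, 0.0], [0.0, -0.0, -1.0]]
wrist_force: [1.2, -1.1, -1.1]
gripper_width: 0.999
grip_force: 0.0
```

Request:
move_arm(
  increments=[0,0,-0.213,0.154,0.006,0,0.0854,0,0,-0.213,0.154,0.006,0,0.0854,0,0,-0.213,0.154,0.006,0,0.0854,0,0,-0.213,0.154,0.006,0.03,0.0854,0,0,-0.213,0.154,0.006,0.06,0.0854],
)

```text
t: 1.1
tool_pos: [0.3773, -0.2827, 0.1395]
tool_rot: [[0.374, 0.927, 0.002], [0.927, -0.374, -0.001], [-0.001, 0.002, -1.0]]
wrist_force: [-0.4, -0.3, -1.4]
gripper_width: 0.997
grip_force: 0.0
```

```bash
python3 - <<'E'
from h import *
from cell import bot
s=bot.state();print(s["t"],s["tool_pos"].round(4),s["q"].round(3),np.degrees(np.arctan2(s["tool_rot"][1,1],s["tool_rot"][0,1])))
t=load("top")
g=cv2.cvtColor(t["frame"],cv2.COLOR_BGR2GRAY); m=(g<55).astype(np.uint8); roi=np.zeros_like(m); roi[202:252,336:398]=1; m&=roi
m=cv2.morphologyEx(m,cv2.MORPH_CLOSE,np.ones((7,7)));m=cv2.morphologyEx(m,cv2.MORPH_OPEN,np.ones((7,7)))
c=max(cv2.findContours(m,0,cv2.CHAIN_APPROX_NONE)[0],key=cv2.contourArea)
p=ray(t,c.reshape(-1,2),.045)[:,:2]
print("block dark",cv2.minAreaRect((p*1000).astype(np.float32)))
# block from dep: edges in set frame
W=cloud(t).reshape(-1,3); th=np.radians(-66.2); ex=np.array([np.cos(th),np.sin(th)]);ey=np.array([-ex[1],ex[0]])
q=(W[:,:2]-[.551,-.204]); u=np.c_[q@ex,q@ey]
k=(abs(u)<.045).all(1)&(W[:,2]>.044)&(W[:,2]<.0545); v=u[k]
sx=v[abs(v[:,1])<.03][:,0]; sy=v[abs(v[:,0])<.025][:,1]
print("x range",np.percentile(sx,[1,3,97,99]).round(4),"y",np.percentile(sy,[1,3,97,99]).round(4))
k=(abs(u)<.045).all(1)&(W[:,2]>.028)&(W[:,2]<.040)
v=u[k&(abs(u[:,0])<.022)&(abs(u[:,1])<.022)]; print("well floor",len(v),v.mean(0),np.percentile(v,[2,98],axis=0))
a=cv2.resize(t["frame"][155:255,310:410],None,fx=6,fy=6,interpolation=3)
for U in [(28,28),(28,-28),(-28,28),(-28,-28)]:
    P=proj(t,[np.r_[np.array([.551,-.204])+U[0]/1e3*ex+U[1]/1e3*ey,.049]])[0]; cv2.circle(a,tuple(int(x) for x in (P-[310,155]+.5)*6),4,(0,0,255),1)
cv2.imwrite("pics/blk.png",a)
E
```

```text
1.1 [ 0.3773 -0.2827  0.1395] [-0.77   0.359  1.791  0.     0.99  -0.386] -21.983839129653443
block dark ((550.4992065429688, -202.1600341796875), (53.642608642578125, 75.22340393066406), 22.51816749572754)
x range [-0.0286 -0.0281  0.027   0.0279] y [-0.0267 -0.0262  0.0346  0.0434]
well floor 365 [0.00143496 0.00311575] [[-0.01668862 -0.01497056]
 [ 0.01905091  0.02084604]]
```

View pics/blk.png

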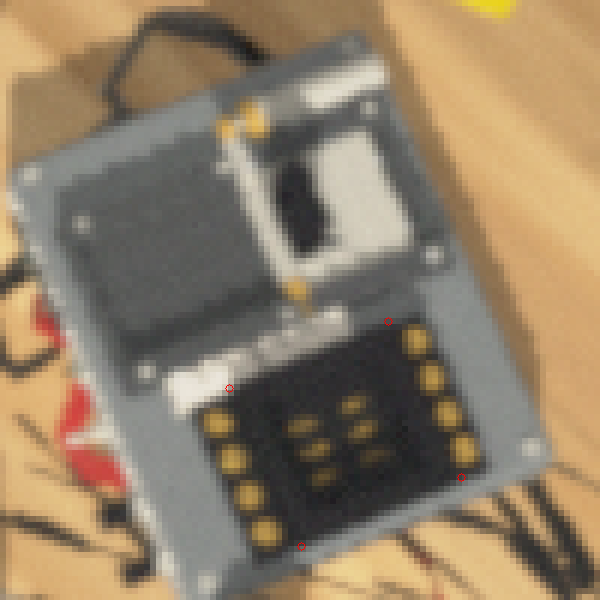

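Request:
move_arm(
  increments=[0,0,0,0,-0.002,0.04,0.0854,0,0,0,0,-0.002,0.08,0.0854,0,0,0,0,-0.002,0.105,0.0854,0,0,0,0,-0.002,0.116,0.0854,0,0,0,0,-0.002,0.116,0.06],
)

```text
t: 1.6
tool_pos: [0.3735, -0.2827, 0.0228]
tool_rot: [[0.377, 0.926, -0.002], [0.926, -0.377, 0.002], [0.001, -0.002, -1.0]]
wrist_force: [0.3, -0.0, -0.0]
gripper_width: 0.855
grip_force: 0.0
```

Request:
move_arm(
  increments=[0,0,0,0,0,0,0.04,0,0,0,0,0,0,0.034,0,0,0,0,0,0,0.03,0,0,0,0,0,0,0.03,0,0,0,0,0,0,0.03],
)

```text
t: 2.1
tool_pos: [0.3742, -0.2834, 0.0241]
tool_rot: [[0.377, 0.926, 0.001], [0.926, -0.377, -0.001], [-0.0, 0.001, -1.0]]
wrist_force: [-0.1, 0.1, -0.8]
gripper_width: 0.349
grip_force: 0.0
```

```bash
python3 - <<'E'
from h import *
from cell import bot
out=[]
for n in("scene","top"):
    c=bot.capture(n); np.savez(n+"1.npz",**c)
    p=proj(c,[bot.state()["tool_pos"]])[0]; print(n,p,proj(c,[(.3755,-.2815,0.0)]))
    x,y=int(p[0]),int(p[1]); x=min(max(x,60),580);y=min(max(y,60),420)
    out.append(cv2.resize(c["frame"][y-60:y+60,x-60:x+60],(400,400),interpolation=3))
cv2.imwrite("pics/g1.png",np.hstack(out)); print(bot.state()["gripper_width"],bot.state()["grip_force"])
E
```

```text
scene [419.79137207 226.45737123] [[417.60252395 236.12857964]]
top [408.32069562 320.33809396] [[405.27880933 320.1803759 ]]
0.3519960637076986 0.0
```

View pics/g1.png

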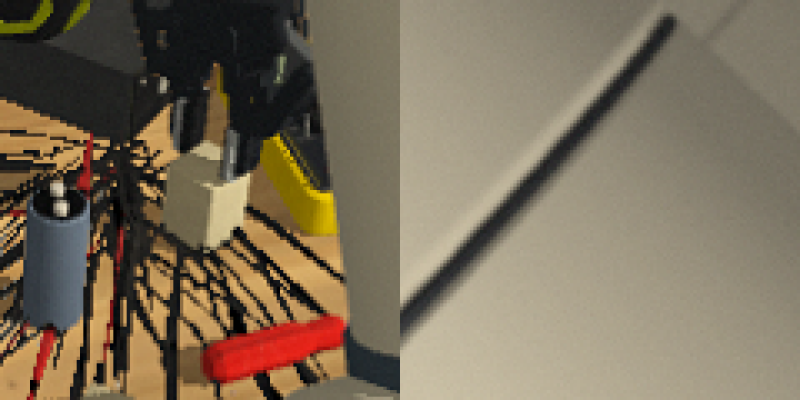

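The scene crop shows both fingers straddling the relay at about (205,165), low on its top edge. The reported opening of 30 mm equals the command, with no force. I'll command a full close.

Request:
move_arm(
  increments=[0,0,0,0,0,0,0.02,0,0,0,0,0,0,0.01,0,0,0,0,0,0,0.01],
)

```text
t: 2.5
tool_pos: [0.374, -0.2832, 0.0236]
tool_rot: [[0.377, 0.926, -0.0], [0.926, -0.377, 0.0], [0.0, -0.0, -1.0]]
wrist_force: [0.3, 0.1, -0.2]
gripper_width: 0.117
grip_force: 0.0
```

```bash
python3 - <<'E'
from h import *
from cell import bot
c=bot.capture("scene"); np.savez("scene2.npz",**c)
s=bot.state();T=s["tool_pos"];R=s["tool_rot"]
f=c["frame"][170:270,370:470]; a=cv2.resize(f,(600,600),interpolation=3)
for k,P in enumerate([T,T-R[:,2]*.019,T-R[:,2]*.073]):
    p=(proj(c,[P])[0]-[370,170]+.5)*6; cv2.circle(a,tuple(int(v) for v in p),5,[(0,0,255),(0,255,0),(255,0,0)][k],2)
cv2.imwrite("pics/g2.png",a)
W=cloud(c).reshape(-1,3);o=cloud(load("scene")).reshape(-1,3)
hsv=cv2.cvtColor(c["frame"],cv2.COLOR_BGR2HSV).reshape(-1,3)
k=(np.hypot(*(W[:,:2]-[.3755,-.2815]).T)<.06)&(W[:,2]>.015)&(W[:,2]<.06)&(hsv[:,2]>120)
print(cv2.minAreaRect((W[k][:,:2]*1000).astype(np.float32)),W[k][:,2].max())
E
```

```text
((362.8128662109375, -295.0758056640625), (73.72611236572266, 38.68421173095703), 58.01349639892578) 0.059327572004511955
```

View pics/g2.png

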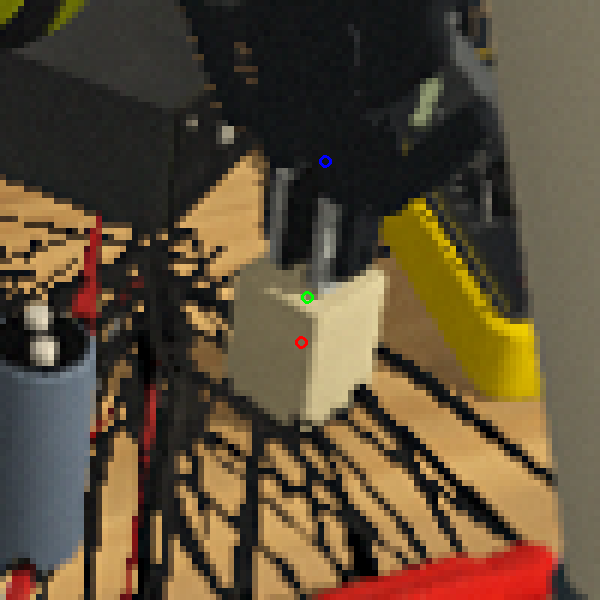

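The picture shows the relay unmoved, with the two fingers at (280-330, 170-290) ending on or behind its top face. I'll read where the fingers really are from depth.

```bash
python3 - <<'E'
from h import *
from cell import bot
c=load("scene2"); W=cloud(c)
for u,v in[(283,190),(280,215),(276,250),(270,258),(330,205),(325,245),(322,280),(322,290),(310,300),(345,262),(300,240),(330,300),(360,290),(300,350),(340,350)]:
    x,y=370+u//6,170+v//6; print((u,v),W[y,x].round(4),c["frame"][y,x])
print(bot.state()["tool_pos"],bot.state()["q"])
E
```

```text
(283, 190) [ 0.3838 -0.2747  0.0885] [63 67 66]
(280, 215) [ 0.3851 -0.2756  0.0782] [80 86 86]
(276, 250) [ 0.3845 -0.2789  0.0617] [61 64 64]
(270, 258) [ 0.3855 -0.2771  0.0578] [75 85 87]
(330, 205) [ 0.3665 -0.2698  0.0903] [79 85 87]
(325, 245) [ 0.3668 -0.2694  0.0764] [135 147 145]
(322, 280) [ 0.367  -0.2687  0.0625] [ 93 101 100]
(322, 290) [ 0.3665 -0.2688  0.0578] [138 154 157]
(310, 300) [ 0.3694 -0.2672  0.0531] [147 194 213]
(345, 262) [ 0.3597 -0.2669  0.0734] [25 24 22]
(300, 240) [ 0.3783 -0.2843  0.0626] [16 17 17]
(330, 300) [ 0.362  -0.2684  0.0548] [140 189 207]
(360, 290) [0.1742 0.5157 0.6688] [154 203 219]
(300, 350) [ 0.3671 -0.2586  0.0405] [ 74 101 111]
(340, 350) [ 0.3592 -0.2742  0.032 ] [147 193 210]
[ 0.37401369 -0.28318106  0.02363665] [-7.75444716e-01  5.56153837e-01  1.90468692e+00 -7.20396973e-07
  6.80899976e-01 -3.88466611e-01]
```

Request:
move_arm(
  increments=[0,0,0,0,0,-0.02,0.01,0,0,0,0,0,-0.04,0.01,0,0,0,0,0,-0.05,0.01,0,0,0,0,0,-0.05,0.01],
)

```text
t: 2.95
tool_pos: [0.3746, -0.2837, 0.0746]
tool_rot: [[0.377, 0.926, 0.002], [0.926, -0.377, -0.002], [-0.001, 0.002, -1.0]]
wrist_force: [0.2, 0.8, 0.5]
gripper_width: 0.117
grip_force: 0.0
```

```bash
python3 - <<'E'
from h import *
from cell import bot
c=bot.capture("scene"); s=bot.state();T=s["tool_pos"];R=s["tool_rot"];print(T,s["wrist_force"],s["grip_force"],s["gripper_width"])
W=cloud(c)
a=cv2.resize(c["frame"][150:250,370:470],(600,600),interpolation=3)
for k,P in enumerate([T,T-R[:,2]*.019,T-R[:,2]*.073]):
    p=(proj(c,[P])[0]-[370,150]+.5)*6; cv2.circle(a,tuple(int(v) for v in p),5,[(0,0,255),(0,255,0),(255,0,0)][k],2)
cv2.imwrite("pics/g3.png",a)
w=W.reshape(-1,3);k=(np.hypot(*(w[:,:2]-T[:2]).T)<.03)&(w[:,2]<.2)
print("heights",np.histogram(w[k][:,2],bins=np.arange(0,.17,.005)))
E
```

```text
[ 0.37424896 -0.28342949  0.07381734] [0.14905072 0.55634696 0.07902716] 0.0 0.12118105407537906
heights (array([ 53,  75,  65,  42,  48,  54,  43,  50,  49,  52, 207,  18,   0,
         0,   0,   0,   0,   0,   0,   0,   1,  17,  36,  47,  39,  52,
        49,  49,  43,  41,  57,  82,  63]), array([0.   , 0.005, 0.01 , 0.015, 0.02 , 0.025, 0.03 , 0.035, 0.04 ,
       0.045, 0.05 , 0.055, 0.06 , 0.065, 0.07 , 0.075, 0.08 , 0.085,
       0.09 , 0.095, 0.1  , 0.105, 0.11 , 0.115, 0.12 , 0.125, 0.13 ,
       0.135, 0.14 , 0.145, 0.15 , 0.155, 0.16 , 0.165]))
```

View pics/g3.png

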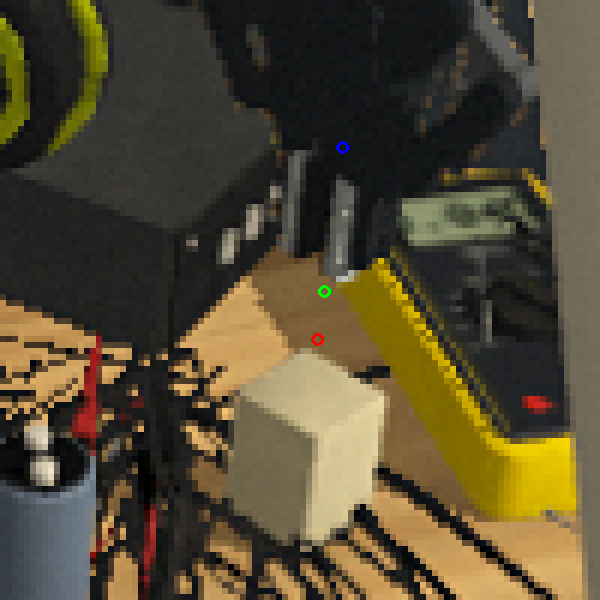

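Measured offset: the fingertips are at z≈0.105 while the TCP reads 0.074. The real tips are therefore about 31 mm behind the stated TCP, and xy agrees. I'll allow for this in all heights: open, then go lower.

Request:
move_arm(
  increments=[0,0,0,0.002,0.002,0,0.0854,0,0,0,0.002,0.002,0,0.0854,0,0,0,0.002,0.002,0,0.0854,0,0,0,0.002,0.002,0,0.0854,0,0,0,0.002,0.002,0,0.0854],
)

```text
t: 3.5
tool_pos: [0.3766, -0.282, 0.0735]
tool_rot: [[0.377, 0.926, -0.0], [0.926, -0.377, 0.0], [0.0, -0.0, -1.0]]
wrist_force: [0.1, -0.5, -0.6]
gripper_width: 0.946
grip_force: 0.0
```

Request:
move_arm(
  increments=[0,0,0,0,0,0.02,0.0854,0,0,0,0,0,0.05,0.0854,0,0,0,0,0,0.075,0.0854,0,0,0,0,0,0.089,0.0854,0,0,0,0,0,0.089,0.06],
)

```text
t: 4.0
tool_pos: [0.3758, -0.2814, -0.0168]
tool_rot: [[0.378, 0.926, -0.002], [0.926, -0.378, 0.002], [0.001, -0.003, -1.0]]
wrist_force: [-0.4, 0.3, 1.4]
gripper_width: 0.856
grip_force: 0.0
```

Request:
move_arm(
  increments=[0,0,0,0,0,0,0.04,0,0,0,0,0,0,0.02,0,0,0,0,0,0,0.015,0,0,0,0,0,0,0.015,0,0,0,0,0,0,0.015],
)

```text
t: 4.5
tool_pos: [0.377, -0.2825, -0.0143]
tool_rot: [[0.377, 0.926, 0.001], [0.926, -0.377, -0.001], [-0.001, 0.001, -1.0]]
wrist_force: [0.1, 0.8, 6.8]
gripper_width: 0.417
grip_force: 60.0
```

Request:
move_arm(
  increments=[0,0,0,0,0,-0.01,0.015,0,0,0,0,0,-0.04,0.015,0,0,0,0,0,-0.08,0.015,0,0,0,0,0,-0.1,0.015,0,0,0,0,0,-0.1,0.015],
)

```text
t: 5.0
tool_pos: [0.378, -0.2833, 0.0882]
tool_rot: [[0.377, 0.926, 0.004], [0.926, -0.377, -0.004], [-0.002, 0.005, -1.0]]
wrist_force: [0.8, -0.3, -1.7]
gripper_width: 0.412
grip_force: 60.0
```

Request:
move_arm(
  increments=[0,0,0.14,0.025,0.024,0,0.015,0,0,0.28,0.052,0.05,0,0.015,0,0,0.42,0.08,0.076,0,0.015,0,0,0.56,0.106,0.101,0,0.015,0,0,0.68,0.125,0.12,0,0.015],
)

```text
t: 5.5
tool_pos: [0.5365, -0.2103, 0.0846]
tool_rot: [[0.878, 0.478, 0.0], [0.478, -0.878, 0.0], [0.0, -0.0, -1.0]]
wrist_force: [0.1, -1.3, -0.2]
gripper_width: 0.413
grip_force: 60.0
```

Request:
move_arm(
  increments=[0,0,0.09,0.017,0.001,0,0.015,0,0,0.09,0.017,0.001,0,0.015,0,0,0.09,0.017,0.001,0,0.015,0,0,0.09,0.017,0.001,0,0.015],
)

```text
t: 5.9
tool_pos: [0.5493, -0.2045, 0.0845]
tool_rot: [[0.915, 0.403, -0.001], [0.403, -0.915, 0.0], [-0.001, -0.001, -1.0]]
wrist_force: [-0.0, 0.9, 0.3]
gripper_width: 0.412
grip_force: 60.0
```

```bash
python3 - <<'E'
from h import *
from cell import bot
s=bot.state();T=s["tool_pos"];R=s["tool_rot"];print(T.round(4),np.degrees(np.arctan2(R[1,1],R[0,1])))
c=bot.capture("scene"); np.savez("scene3.npz",**c); W=cloud(c)
hsv=cv2.cvtColor(c["frame"],cv2.COLOR_BGR2HSV)
k=(np.hypot(W[...,0]-T[0],W[...,1]-T[1])<.04)&(W[...,2]>.06)&(W[...,2]<.17)&(hsv[...,2]>70)&(hsv[...,1]>35)&(hsv[...,0]>12)&(hsv[...,0]<35)
p=W[k];print(len(p),"z",np.percentile(p[:,2],[1,99]).round(4))
q=p[(p[:,2]<np.percentile(p[:,2],97))]
ex=R[:2,1];ey=R[:2,0]   # set x ~ tool y ; set y ~ tool x
u=np.c_[(q[:,:2]-T[:2])@ex,(q[:,:2]-T[:2])@ey]
print("along set x pct",np.percentile(u[:,0],[1,5,50,95,99]).round(4)," set y",np.percentile(u[:,1],[1,5,50,95,99]).round(4))
x0,y0=np.argwhere(k).min(0)[::-1]-30; print(x0,y0)
a=cv2.resize(c["frame"][y0:y0+100,x0:x0+110],None,fx=6,fy=6,interpolation=3)
cv2.imwrite("pics/g4.png",a)
E
```

```text
[ 0.5493 -0.2045  0.0845] -66.23285625264704
295 z [0.0988 0.1547]
along set x pct [-0.0217 -0.021  -0.0183  0.0094  0.0153]  set y [-0.0205 -0.0201 -0.0133  0.0152  0.0158]
283 136
```

View pics/g4.png

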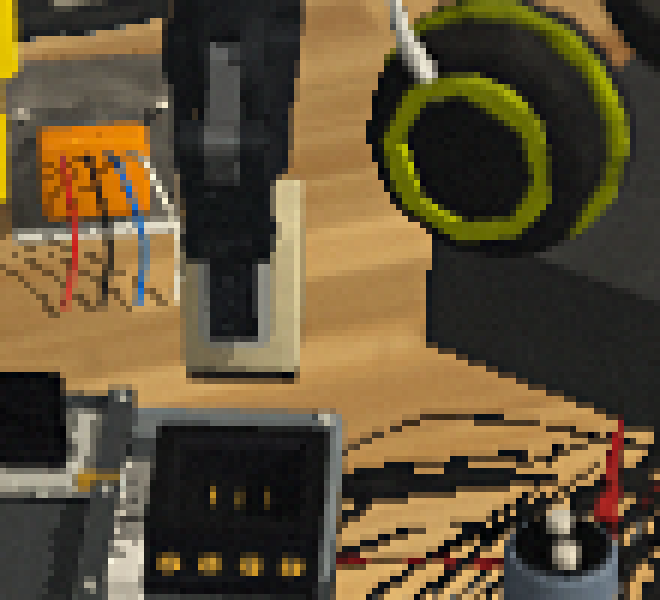

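The picture shows the relay held upright, with the socket below it at (240,520). The relay bottom is at z=0.099, as expected. I'll correct by a few mm and lower it to just above the mouth.

Request:
move_arm(
  increments=[0,0,0.006,0.004,-0.001,0,0.015,0,0,0.006,0.004,-0.001,0.02,0.015,0,0,0.006,0.004,-0.001,0.035,0.015,0,0,0.006,0.004,-0.001,0.043,0.015,0,0,0.006,0.004,-0.001,0.046,0.015],
)

```text
t: 6.45
tool_pos: [0.5532, -0.2017, 0.0381]
tool_rot: [[0.918, 0.396, -0.001], [0.396, -0.918, 0.001], [-0.001, -0.001, -1.0]]
wrist_force: [-1.0, 0.6, -1.0]
gripper_width: 0.419
grip_force: 60.0
```

Request:
move_arm(
  increments=[0,0,0,0,0,0.002,0.015,0,0,0,0,0,0.004,0.015,0,0,0,0,0,0.006,0.015],
)

```text
t: 6.75
tool_pos: [0.5539, -0.202, 0.033]
tool_rot: [[0.918, 0.397, 0.001], [0.397, -0.918, -0.0], [0.001, 0.001, -1.0]]
wrist_force: [0.2, -0.4, -0.9]
gripper_width: 0.413
grip_force: 60.0
```

Request:
move_arm(
  increments=[0,0,0,0,0,0.001,0.015,0,0,0,0,0,0.002,0.015,0,0,0,0,0,0.003,0.015,0,0,0,0,0,0.004,0.015],
)

```text
t: 7.15
tool_pos: [0.5539, -0.2021, 0.0316]
tool_rot: [[0.918, 0.397, 0.002], [0.397, -0.918, -0.001], [0.001, 0.002, -1.0]]
wrist_force: [-19.3, 5.3, 65.6]
gripper_width: 0.413
grip_force: 67.9
```

Request:
move_arm(
  increments=[0,0,0,0,0,-0.003,0.015,0,0,0,-0.0015,-0.001,-0.003,0.015,0,0,0,-0.0015,-0.001,-0.001,0.015,0,0,0,-0.0015,-0.001,0,0.015,0,0,0,-0.0015,-0.001,0,0.015],
)

```text
t: 7.65
tool_pos: [0.5526, -0.2023, 0.0288]
tool_rot: [[0.918, 0.397, 0.002], [0.397, -0.918, -0.001], [0.001, 0.002, -1.0]]
wrist_force: [2.5, -5.1, 1.0]
gripper_width: 0.417
grip_force: 60.6
```

Request:
move_arm(
  increments=[0,0,0,0,0.0003,0.002,0.015,0,0,0,0,0.0003,0.004,0.015,0,0,0,0,0.0003,0.006,0.015,0,0,0,0,0.0003,0.008,0.015],
)

```text
t: 8.05
tool_pos: [0.5525, -0.2024, 0.0206]
tool_rot: [[0.918, 0.397, 0.001], [0.397, -0.918, -0.001], [0.001, 0.001, -1.0]]
wrist_force: [2.8, -5.7, 2.9]
gripper_width: 0.411
grip_force: 60.6
```

Request:
move_arm(
  increments=[0,0,0,0,0,0.001,0.015,0,0,0,0,0,0.002,0.015,0,0,0,0,0,0.002,0.015],
)

```text
t: 8.35
tool_pos: [0.5525, -0.2024, 0.0187]
tool_rot: [[0.918, 0.397, 0.001], [0.397, -0.918, -0.001], [0.001, 0.001, -1.0]]
wrist_force: [0.9, -5.6, 4.4]
gripper_width: 0.417
grip_force: 60.6
```

Depth matches the expected home (0.0187), but there is no floor contact yet, so I'll go down in small steps.

Request:
move_arm(
  increments=[0,0,0,0,0,0.0005,0.015,0,0,0,0,0,0.001,0.015,0,0,0,0,0,0.0015,0.015],
)

```text
t: 8.65
tool_pos: [0.5526, -0.2024, 0.0186]
tool_rot: [[0.918, 0.397, 0.002], [0.397, -0.918, -0.001], [0.001, 0.002, -1.0]]
wrist_force: [-7.1, -0.9, 41.3]
gripper_width: 0.418
grip_force: 65.2
```

Request:
move_arm(
  increments=[0,0,0,0,0,-0.001,0.015,0,0,0,0,0,-0.001,0.05,0,0,0,0,0,-0.001,0.07,0,0,0,0,0,-0.001,0.0854,0,0,0,0,0,-0.001,0.0854],
)

```text
t: 9.15
tool_pos: [0.5516, -0.2015, 0.0178]
tool_rot: [[0.918, 0.397, -0.001], [0.397, -0.918, 0.0], [-0.001, -0.001, -1.0]]
wrist_force: [-0.6, -0.5, -0.4]
gripper_width: 0.999
grip_force: 0.0
```

Request:
move_arm(
  increments=[0,0,0,0,0,-0.03,0.0854,0,0,0,0,0,-0.06,0.0854,0,0,0,0,0,-0.09,0.0854,0,0,0,0,0,-0.11,0.0854,0,0,0,0,0,-0.11,0.0854],
)

```text
t: 9.65
tool_pos: [0.5533, -0.2023, 0.1308]
tool_rot: [[0.918, 0.397, 0.004], [0.397, -0.918, -0.002], [0.003, 0.003, -1.0]]
wrist_force: [-0.1, -0.3, 0.2]
gripper_width: 0.998
grip_force: 0.0
```

```bash
python3 - <<'E'
from h import *
from cell import bot
s=bot.state();T=s["tool_pos"];R=s["tool_rot"];print(T.round(4),s["wrist_force"],s["q"].round(3))
c=bot.capture("scene"); np.savez("scene4.npz",**c); W=cloud(c)
w=W.reshape(-1,3);k=(np.hypot(*(w[:,:2]-[.5515,-.203]).T)<.03)&(w[:,2]>.05)&(w[:,2]<.1)
print("relay top",np.percentile(w[k][:,2],[50,90,97]),cv2.minAreaRect((w[k&(w[:,2]>.08)][:,:2]*1000).astype(np.float32)))
k=(np.hypot(*(w[:,:2]-[.620,-.188]).T)<.03)&(w[:,2]>.068)&(w[:,2]<.084)
print("tab",w[k].mean(0),cv2.minAreaRect((w[k][:,:2]*1000).astype(np.float32)))
cv2.imwrite("pics/g5.png",cv2.resize(c["frame"][150:270,230:390],None,fx=5,fy=5,interpolation=3))
E
```

```text
[ 0.5533 -0.2023  0.1308] [-0.1347522  -0.26053561  0.23813497] [-0.452  0.515  1.522  0.     1.1    0.711]
relay top [0.07975108 0.08680829 0.08760895] ((549.2357177734375, -200.66079711914062), (35.54177474975586, 38.44440460205078), 22.542591094970703)
tab [ 0.61878867 -0.18669731  0.07303992] ((618.9226684570312, -186.59393310546875), (22.162607192993164, 14.17406940460205), 26.856103897094727)
```

View pics/g5.png

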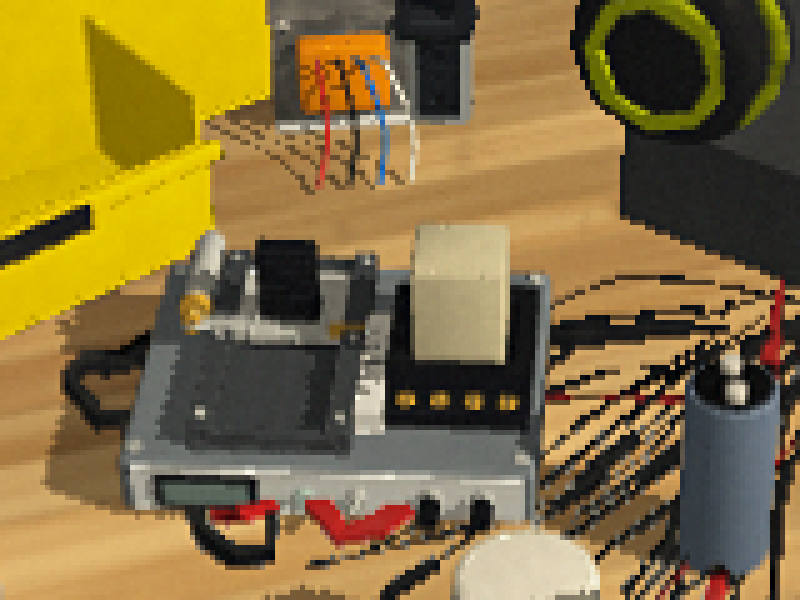

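The picture shows the relay fully home and upright in the socket at (460,295), its top measuring 0.087 = 33 + 54 mm. The tab is at (288,278). The tower and bystanders are untouched. Next is the tab, with the fingers already closing along the slide.

Request:
move_arm(
  increments=[0,0,0,0.035,0.007,0,0.0854,0,0,0,0.068,0.014,0,0.0854,0,0,0,0.068,0.014,0.01,0.0854,0,0,0,0.068,0.014,0.04,0.0854,0,0,0,0.068,0.014,0.04,0.0854],
)

```text
t: 10.2
tool_pos: [0.6168, -0.1864, 0.0837]
tool_rot: [[0.918, 0.397, -0.007], [0.397, -0.918, 0.003], [-0.005, -0.005, -1.0]]
wrist_force: [0.2, -0.2, -0.2]
gripper_width: 1.0
grip_force: 0.0
```

Request:
move_arm(
  increments=[0,0,0,0,0,0,0.0854],
)

```text
t: 10.3
tool_pos: [0.6188, -0.1874, 0.0874]
tool_rot: [[0.918, 0.396, -0.003], [0.396, -0.918, 0.001], [-0.002, -0.002, -1.0]]
wrist_force: [0.2, 0.4, 0.4]
gripper_width: 0.998
grip_force: 0.0
```

Request:
move_arm(
  increments=[0,0,0,0.001,0,0.03,0.0854,0,0,0,0.001,0,0.055,0.0854,0,0,0,0.001,0,0.068,0.0854,0,0,0,0.001,0,0.07,0.07,0,0,0,0.001,0,0.07,0.05],
)

```text
t: 10.8
tool_pos: [0.6212, -0.1875, 0.019]
tool_rot: [[0.918, 0.396, 0.001], [0.396, -0.918, -0.0], [0.001, 0.001, -1.0]]
wrist_force: [0.5, 0.2, 0.8]
gripper_width: 0.689
grip_force: 0.0
```

Request:
move_arm(
  increments=[0,0,0,0,0,0,0.04,0,0,0,0,0,0,0.03,0,0,0,0,0,0,0.024,0,0,0,0,0,0,0.02,0,0,0,0,0,0,0.018],
)

```text
t: 11.3
tool_pos: [0.6209, -0.1872, 0.0183]
tool_rot: [[0.918, 0.397, 0.0], [0.397, -0.918, -0.0], [0.0, 0.0, -1.0]]
wrist_force: [0.3, 0.7, -0.3]
gripper_width: 0.212
grip_force: 0.0
```

Request:
move_arm(
  increments=[0,0,0,0,0,0,0.012,0,0,0,0,0,0,0.004,0,0,0,0,0,0,0.0,0,0,0,0,0,0,0.0,0,0,0,0,0,0,0.0],
)

```text
t: 11.8
tool_pos: [0.6211, -0.1876, 0.0185]
tool_rot: [[0.918, 0.396, 0.001], [0.396, -0.918, -0.0], [0.0, 0.001, -1.0]]
wrist_force: [-2.1, -3.9, 6.3]
gripper_width: 0.101
grip_force: 59.0
```

Request:
move_arm(
  increments=[0,0,0,0,0.0005,0,0.0,0,0,0,0,0.0005,0,0.0,0,0,0,0,0.0005,0,0.0],
)

```text
t: 12.1
tool_pos: [0.6212, -0.188, 0.0185]
tool_rot: [[0.918, 0.396, 0.001], [0.396, -0.918, -0.0], [0.0, 0.001, -1.0]]
wrist_force: [-0.6, -4.3, 5.5]
gripper_width: 0.104
grip_force: 59.0
```

```bash
cat > m.py <<'E'
from h import *
from cell import bot
F=[];P=[]
for i in range(6):
    bot.capture("scene"); s=bot.state();F.append(s["wrist_force"]);P.append(s["tool_pos"])
R=s["tool_rot"];F=np.mean(F,0);P=np.mean(P,0)
th=np.radians(-66.6);ex=np.array([np.cos(th),np.sin(th),0])
print(s["t"],"F",F.round(2),"F.ex",(F@ex).round(2),"P",P.round(5),"P.ex mm",(P@ex*1000).round(2),"grip",s["grip_force"],s["gripper_width"])
E
python3 m.py
```

```text
12.4 F [-0.71 -4.6   5.78] F.ex 3.94 P [ 0.62124 -0.18799  0.01847] P.ex mm 419.25 grip 59.04819130897522 0.10429756884297857
```

Request:
move_arm(
  increments=[0,0,0,0,0.0005,0,0.0,0,0,0,0,0.001,0,0.0,0,0,0,0,0.001,0,0.0],
)

```text
t: 12.7
tool_pos: [0.6216, -0.1889, 0.0185]
tool_rot: [[0.918, 0.396, 0.001], [0.396, -0.918, -0.0], [0.0, 0.001, -1.0]]
wrist_force: [-1.2, -4.6, 6.2]
gripper_width: 0.104
grip_force: 59.1
```

```bash
python3 m.py
```

```text
13.0 F [-0.91 -3.74  5.47] F.ex 3.07 P [ 0.62161 -0.18888  0.01847] P.ex mm 420.22 grip 59.06889796257019 0.10344401182336989
```

Request:
move_arm(
  increments=[0,0,0,0,0.0005,0,0.0,0,0,0,0,0.001,0,0.0,0,0,0,0,0.001,0,0.0],
)

```text
t: 13.3
tool_pos: [0.6219, -0.1896, 0.0184]
tool_rot: [[0.918, 0.396, 0.0], [0.396, -0.918, 0.0], [0.0, 0.0, -1.0]]
wrist_force: [-1.1, -1.7, 6.7]
gripper_width: 0.103
grip_force: 59.2
```

```bash
python3 m.py
```

```text
13.6 F [-1.69 -2.13  6.59] F.ex 1.28 P [ 0.62187 -0.18954  0.01845] P.ex mm 420.93 grip 59.19972360134125 0.10482804806390163
```

Request:
move_arm(
  increments=[0,0,0,0,0.0005,0,0.0,0,0,0,0,0.0005,0,0.0,0,0,0,0,0.0005,0,0.0],
)

```text
t: 13.9
tool_pos: [0.6219, -0.1896, 0.0185]
tool_rot: [[0.918, 0.397, -0.0], [0.397, -0.918, 0.0], [0.0, -0.0, -1.0]]
wrist_force: [-2.7, 0.5, 9.2]
gripper_width: 0.102
grip_force: 59.5
```

```bash
python3 m.py
```

```text
14.2 F [-2.14  0.45  8.57] F.ex -1.27 P [ 0.62188 -0.18959  0.01845] P.ex mm 420.97 grip 59.52048182487488 0.10663761942292109
```

The shut stop is found at P·ex = 420.95 mm, since the force turned over there while the position stood still. The half-way target is 400.95 mm.

Request:
move_arm(
  increments=[0,0,0,0,-0.005,0,0.0,0,0,0,0,-0.01,0,0.0,0,0,0,0,-0.015,0,0.0,0,0,0,0,-0.02,0,0.0,0,0,0,0,-0.021,0,0.0],
)

```text
t: 14.7
tool_pos: [0.6141, -0.171, 0.0185]
tool_rot: [[0.918, 0.397, 0.001], [0.397, -0.918, -0.001], [0.001, 0.001, -1.0]]
wrist_force: [1.6, -8.9, 2.4]
gripper_width: 0.11
grip_force: 58.8
```

```bash
python3 m.py
```

```text
15.0 F [ 0.81 -7.66  2.67] F.ex 7.35 P [ 0.61423 -0.17134  0.01847] P.ex mm 401.18 grip 58.76820623874664 0.109649315452708
```

Request:
move_arm(
  increments=[0,0,0,0,-0.0002,0,0.0,0,0,0,0,-0.0002,0,0.0,0,0,0,0,-0.0002,0,0.0],
)

```text
t: 15.3
tool_pos: [0.6142, -0.1713, 0.0185]
tool_rot: [[0.918, 0.396, 0.001], [0.396, -0.918, -0.001], [0.001, 0.002, -1.0]]
wrist_force: [1.4, -8.0, 2.3]
gripper_width: 0.102
grip_force: 58.8
```

```bash
python3 m.py; python3 - <<'E'
from h import *
from cell import bot
c=bot.capture("scene");w=cloud(c).reshape(-1,3);o=cloud(load("scene4")).reshape(-1,3)
th=np.radians(-66.6);ex=np.array([np.cos(th),np.sin(th)]);ey=np.array([-ex[1],ex[0]])
for nm,q,z0,z1,r in(("relay",(.5493,-.2007),.05,.092,.028),("cap",(.429,-.178),.07,.1,.03),("jar",(.457,-.067),.06,.08,.035)):
    for W in(o,w):
        k=(np.hypot(*(W[:,:2]-q).T)<r)&(W[:,2]>z0)&(W[:,2]<z1); print(nm,k.sum(),W[k].mean(0).round(4),np.percentile(W[k][:,2],97).round(4))
# tab front face in set frame about scene-frame tab shut position
for W in(o,w):
    u=(W[:,:2]-[.6190,-.1868]);a=np.c_[u@ex,u@ey]; k=(abs(a[:,1])<.011)&(W[:,2]>.044)&(W[:,2]<.049)&(abs(a[:,0])<.045)
    print("tab lower x",np.sort(a[k][:,0])[::3].round(4))
E
```

```text
15.6 F [ 0.99 -8.22  2.84] F.ex 7.94 P [ 0.61422 -0.17135  0.01845] P.ex mm 401.19 grip 58.763684034347534 0.1040668599404731
relay 508 [ 0.5452 -0.1929  0.0751] 0.0876
relay 505 [ 0.5452 -0.193   0.0751] 0.0876
cap 252 [ 0.4256 -0.1734  0.0791] 0.086
cap 252 [ 0.4256 -0.1736  0.079 ] 0.0856
jar 528 [ 0.4541 -0.0632  0.0668] 0.0695
jar 526 [ 0.4542 -0.0634  0.0669] 0.0698
tab lower x [-0.0051 -0.0039 -0.0033 -0.0025 -0.0024 -0.0018 -0.0015 -0.0012  0.0008]
tab lower x [-0.0248 -0.0226]
```

```bash
python3 -c "
from cell import bot
print(bot.hand_in())"
```

```text
the job is handed in; nothing more can be done
None
```

The relay is fully home and released, the shutter was held about 19.8 mm open (half-way mark 20 mm) at hand-in, and the capacitor and jar have not moved; the robot clock read about 16 s of the 54 s allowed.

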